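# Start the griddle warm-up by touch

### The arm

A 6-joint arm with a two-finger parallel gripper is mounted at the origin on the work surface. World frame = base frame: x ahead of the robot, y to its left, z up, the work surface at z = 0. Lengths are in m, angles in rad, forces in N, time in s.
With the tool pointing down it reaches from about 0.35 to 0.975 m from the base axis. Payload 4.9 kg.
Tool frame: the origin (TCP) lies at the very end of the fingers, on their centre line; the grasp point (between the pads) lies 19 mm behind it; x points along the fingers, y is the direction in which the jaws open and shut, and the axes are right-handed (so a half turn about x gives the same grasp; the last joint's range is limited). The gripper opens to 85 mm and grips with 20 to 120 N. Pads are 22 mm wide; open, the fingers measure 114 mm over their backs; the gripper's body (76 mm by 85 mm) begins 54 mm behind the grasp point. The pads swing forward as they close: fully open they stand 13 mm farther back than shut.
Start: joints at [-1.25, 0.053, 1.613, -0, 1.476, -0.119], TCP at [0.266, -0.566, 0.2] pointing down, gripper open.
Joint ranges: [-3.01, 3.01], [-1.01, 2.22], [0.06, 2.58], [-1.02, 4.17], [0.09, 2.62], [-3.14, 3.14]. Speed limits (rad/s): [2.57, 2.57, 3.14, 3.14, 3.14, 3.14].

### API

Orientations are given as a unit quaternion [w, x, y, z].
In Python, from plant import manip gives the robot as it stands.
- The arm moves only by the tool play_rows, never from a script. Its argument "plan" is a list of rows, each a list of 5 numbers: the shift along the tool's x, y, z in mm, then the turn about the tool's x in rad, then the closure, from -1 (fully open) to 1 (shut). A call has 1 to 8 rows; each row is the pose to reach, as a shift and turn from the pose commanded when the call began, along the tool's axes at that moment; what a row does not reach only later rows make up. A row lasts 1/8 s, in which the tool goes at most 62.5 mm and 10.7 degrees, less where a joint would pass 70% of its speed; a pose out of reach is approached as far as the arm can. A call with a gripper value outside its range is refused whole. The fingers move at their own pace and stop on an object; the grip force is fixed at half the most. Time passes only in rows, so rows that repeat a pose let the fingers close. It gives the time, the measured TCP pose, the force and the opening at its end, in the units of the state.
- manip.state(): the state, without advancing time (a new reading comes with each control period).
- manip.grab_frame(name): name is "scene" or "top" or "wrist"; returns a dict with "img" (400x640x3 uint8, red, green, blue), "range_z" (400x640 float32, m along the optical axis (not along the pixel's ray), 0 where there is no reading), "fx", "fy", "cx", "cy" (pixels), "origin" and "rotation" of the camera in the world. Camera axes: x right, y up, looking along -z (the intrinsics and any distortion apply to the point x, -y, -z); pixel columns grow to the right and rows downward; lengths in m; the calibration is good to about 2 mm. A picture is of the moment at which its call begins.
- manip.job_done(): hands the job in, once; it reports no verdict.
The state is a dict: "time": time; "joint_pos": joint angles; "joint_vel": joint speeds; "joint_efforts": joint torques, N m; "tool_pos": TCP position; "tool_rot": TCP orientation; "contact_force": force on the tool from outside, world axes, zero at the start; "ft_torque": the same for the moment, N m; "gripper_width": opening from 0.0 (shut) to 1.0 (fully open).
Only numpy, scipy, OpenCV 4.12 (cv2) and the standard library are available. Lean on these libraries where they do the work, as an engineer would, in place of code of your own. Each camera call takes 0.05 s, during which the arm holds its last target. There are 200 camera calls.

### The job

Start the griddle's warm-up with light fingertip taps, in this order: push down the raised half of the exhaust-fan rocker so the fan is on, press down the griddle's round key, then its long bar-shaped key, and last the plunger on top of the kitchen timer; each stays down once it is pressed. Leave the square key alone. Only touch, never pick up or shove anything: the timer stays standing where it is, and the utensils and crockery are left undisturbed.

Things in the scene. Friction and masses are not known exactly. Their poses are not given: they have to be found in the camera images.
- fan_switch: Grey exhaust-fan switch box fixed to the counter, 90 x 90 mm, its top sloping 0.25 rad down towards the box's own -x side (front; box 48 mm high at the back, the raised end of the rocker about 60 mm). Origin: centre of its underside. A wide white rocker, 64 mm front to back, 46 mm wide and 8 mm thick, sits on the slope, pivoted in its middle about the box's y axis.
- fan_rocker (a joint): Angle of the fan rocker, rad: 0 = off, far (+x, upper) half standing up; 0.32 = on, far half fully down. It is turned by pushing the far half straight down (about 2.5 N, some 6 mm of movement); no spring, it stays where it is left, meets a springy stop at the bottom, and counts as on from 0.22.
- fan_press (a point): Spot to tap on the rocker's top face, 19 mm from its pivot on the raised far half; moves with the rocker.
- round_key (a joint): Travel of the round key, m: 0 = up, 0.008 = fully down. It moves straight down against a steady 2.5 N, has no return spring, stays where it is left, meets a springy stop at the bottom, and counts as switched from 0.005.
- bar_key (a joint): Travel of the bar key, m: 0 = up, 0.008 = fully down. It moves straight down against a steady 2.5 N, has no return spring, stays where it is left, meets a springy stop at the bottom, and counts as switched from 0.005.
- square_key (a joint): Travel of the square key (to be left alone), m: 0 = up, 0.008 = fully down. It moves straight down against a steady 2.5 N, has no return spring, stays where it is left, meets a springy stop at the bottom, and counts as switched from 0.005.
- round_switch: Switch module with the round white key, 34 mm diameter, standing 14 mm above its bezel when up. Its black bezel is 60 x 68 x 6 mm (origin: centre of the bezel's underside) on the griddle's front strip, 55 mm above the counter. The three modules sit side by side in a row 100 mm apart, in any order.
- bar_switch: Switch module with the long bar-shaped white key, 48 mm along the row by 20 mm, standing 14 mm above its bezel when up. Its black bezel is 60 x 68 x 6 mm (origin: centre of the bezel's underside) on the griddle's front strip, 55 mm above the counter.
- square_switch: Switch module with the square white key, 26 x 26 mm, standing 14 mm above its bezel. Its black bezel is 60 x 68 x 6 mm (origin: centre of the bezel's underside) on the griddle's front strip, 55 mm above the counter.
- round_top (a point): Centre of the round key's top face; moves with it.
- bar_top (a point): Centre of the bar key's top face; moves with it.
- square_top (a point): Centre of the square key's top face.
- timer: Loose kitchen timer: squat steel puck, 76 mm diameter, 32 mm high, 0.2 to 0.45 kg, standing on the counter, with a round white plunger (36 mm diameter) in its top. Origin: centre of its underside.
- timer_plunger (a joint): Travel of the timer plunger, m: 0 = up, 0.008 = fully down. It moves straight down against a steady 2.5 N, has no return spring, stays where it is left, meets a springy stop at the bottom, and counts as switched from 0.005.
- timer_top (a point): Centre of the plunger's top face, 46 mm above the counter when up; moves with it.
- griddle: Fixed steel griddle, 300 mm deep (its x) by 340 mm wide; front strip 55 mm high on its -x side, 215 mm square hot plate, top 62 mm high behind it, rims up to 85 mm. Origin: centre of its underside.
- spatula: Loose spatula, 200 mm, wooden handle, lying across the hot plate. Bystander.
- saucer: Loose yellow melamine saucer, 130 mm across, 18 mm high, in front of the griddle. Bystander.
- tongs: Loose steel tongs, about 250 mm long, 16 mm high, lying in front of the griddle. Bystander.
- ladle: Loose steel ladle, 305 mm long, bowl 90 mm across and 35 mm high (origin under the bowl), on the left. Bystander.
- tiffin: Loose stacked three-tier steel tiffin, 138 mm across its clamps, 200 mm high, at the back left. Bystander.
- oil_bottle: Loose oil bottle, 66 mm across, 200 mm high, at the back right. Bystander.
- steel_cup: Loose steel cup, 72 mm across, 70 mm high, at the far right. Bystander.
Not all that is in view belongs to the job. What is shaped like the timer but green is not meant.

How it is judged:
By the outcome, as a careful person would: the job done as asked, in the order asked, and still so for the second after the job is handed in, with the robot touching nothing.
It also fails if it takes over 64 s, if anything falls off the work surface, if the arm or the gripper's body presses on something with over 40 N, if the wrist force passes 120 N, or if a joint passes its speed limit or range.

## Working session

There is one attempt and no reset: what is moved stays moved. The work goes in short steps, Python scripts to look and compute and a tool call to move; the robot and the scene stay as the last step left them, time stands still between calls to the robot, and variables do not carry over. Pictures are saved under pics/ and viewed, about 8 in all and at most 12, crops included, and the job is handed in when it is done.

Besides the shell and the picture viewer there is one more tool, called after "Request:" by a JSON object that holds its "method" and its "body", one argument or row to a line. play_rows: Moves the arm, as the interface text tells. Its arguments: {"type":"object","properties":{"plan":{"type":"array"}},"required":["plan"]}

```bash
mkdir -p pics; ls
python3 - <<'E'
from plant import manip
import cv2,numpy as np
s=manip.state(); print(s)
for n in("top","scene"):
    f=manip.grab_frame(n); cv2.imwrite(f"pics/{n}0.png",f["img"][:,:,::-1]); np.savez(f"{n}0.npz",**f)
    print(n,f["fx"],f["fy"],f["cx"],f["cy"],f["origin"],f["rotation"],[k for k in f])
E
```

```text
pics
{'time': 0.0, 'joint_pos': array([-1.24999892e+00,  5.33266438e-02,  1.61428640e+00,  2.57341347e-05,
        1.47599242e+00, -1.18972981e-01]), 'joint_vel': array([-0.00053218,  0.00058334, -0.00167674, -0.00074235,  0.00062395,
       -0.00283868]), 'joint_efforts': array([-4.67376067e-04, -3.93671966e+01, -3.70179749e+01, -1.13061001e-04,
        6.93050111e-03,  6.14847224e-06]), 'tool_pos': array([ 0.26588953, -0.56487094,  0.19868635]), 'tool_rot': array([-0.15352257, -0.69001858, -0.15494042,  0.69014394]), 'contact_force': array([-0.47628177, -0.67558035,  0.51775071]), 'ft_torque': array([ 0.02818324, -0.03250135, -0.04203594]), 'gripper_width': 0.9979794776856107}
top 387.96579974867905 387.96579974867905 318.8684912316476 194.8799354751094 [0.30236132 0.05196537 1.53334594] [ 0.7054227   0.04351332 -0.06160183 -0.70476281] ['img', 'range_z', 'fx', 'fy', 'cx', 'cy', 'origin', 'rotation']
scene 435.9289505507953 435.9289505507953 321.2884097027978 201.12517409142026 [ 1.68589785 -0.01272009  1.18803721] [0.66325019 0.28297484 0.27285715 0.63684645] ['img', 'range_z', 'fx', 'fy', 'cx', 'cy', 'origin', 'rotation']
```

View pics/top0.png

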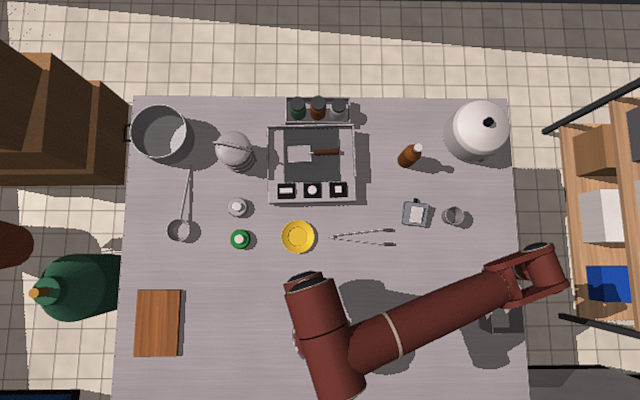

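View pics/scene0.png

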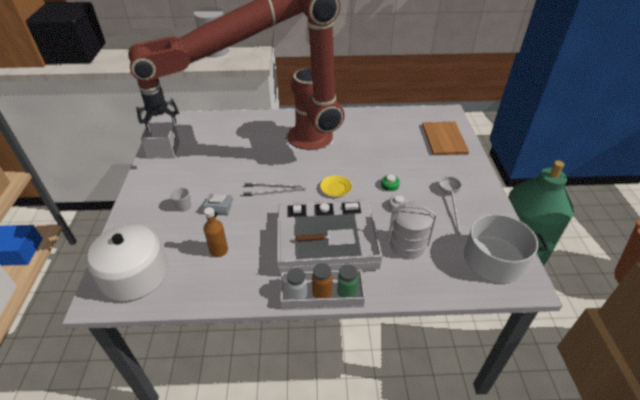

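```bash
cat > h.py <<'E'
import numpy as np,cv2
from scipy.spatial.transform import Rotation as R
def Rm(q): return R.from_quat(q,scalar_first=True)
def ray(f,u,v): return Rm(f["rotation"]).apply(np.stack([(np.asarray(u)-f["cx"])/f["fx"],-(np.asarray(v)-f["cy"])/f["fy"],-np.ones(np.shape(u))],-1))
def onz(f,u,v,z):
    d=ray(f,u,v); o=np.asarray(f["origin"]); return o+d*((z-o[2])/d[...,2])[...,None]
def pts(f):
    v,u=np.mgrid[:400,:640]; return np.asarray(f["origin"])+ray(f,u,v)*f["range_z"][...,None]
def white(img,x0,y0,x1,y1,thr=190,mx=45):
    i=img[y0:y1,x0:x1].astype(int); m=((i.min(2)>thr)&(i.max(2)-i.min(2)<mx)).astype(np.uint8)
    n,l,st,c=cv2.connectedComponentsWithStats(m); return [(c[k]+[x0,y0],st[k,[2,3,4]],(l==k)) for k in range(1,n) if st[k,4]>=15]
E
python3 - <<'E'
from h import *
f=dict(np.load("top0.npz")); im=f["img"]; P=pts(f)
cv2.imwrite("pics/crop0.png",cv2.resize(im[170:255,215:445,::-1],None,fx=3.4,fy=3.4,interpolation=cv2.INTER_CUBIC))
for n,b,z in[("keys",(275,180,350,200),.075),("timer",(226,196,250,218),.046),("green",(228,228,252,250),.046),("fan",(400,198,432,230),.052)]:
    for c,s,m in white(im,*b):
        mm=np.zeros((400,640),bool); mm[b[1]:b[3],b[0]:b[2]]=m
        print(n,c.round(1),s,onz(f,c[0],c[1],z).round(4),np.median(P[mm],0).round(4),np.ptp(P[mm][:,2]).round(3))
E
```

```text
Traceback (most recent call last):
  File "h.py", line 8, in pts
    v,u=np.mgrid[:400,:640]; return np.asarray(f["origin"])+ray(f,u,v)*f["range_z"][...,None]
                                                            ~~~^^^^^^^
  File "h.py", line 4, in ray
    def ray(f,u,v): return Rm(f["rotation"]).apply(np.stack([(np.asarray(u)-f["cx"])/f["fx"],-(np.asarray(v)-f["cy"])/f["fy"],-np.ones(np.shape(u))],-1))
                           ~~~~~~~~~~~~~~~~~~~~~~~^^^^^^^^^^^^^^^^^^^^^^^^^^^^^^^^^^^^^^^^^^^^^^^^^^^^^^^^^^^^^^^^^^^^^^^^^^^^^^^^^^^^^^^^^^^^^^^^^^^^^^^
  File "scipy/spatial/transform/_rotation.pyx", line 2580, in scipy.spatial.transform._rotation.Rotation.apply
ValueError: Expected input of shape (3,) or (P, 3), got (400, 640, 3).
```

```bash
sed -i 's/return Rm(f\["rotation"\]).apply(\(.*\))$/return (\1)@Rm(f["rotation"]).as_matrix().T/' h.py
python3 - <<'E'
from h import *
f=dict(np.load("top0.npz")); im=f["img"]; P=pts(f)
cv2.imwrite("pics/crop0.png",cv2.resize(im[170:255,215:445,::-1],None,fx=3.4,fy=3.4,interpolation=cv2.INTER_CUBIC))
for n,b,z in[("keys",(275,180,350,200),.075),("timer",(226,196,250,218),.046),("green",(228,228,252,250),.046),("fan",(400,198,432,230),.052)]:
    for c,s,m in white(im,*b):
        mm=np.zeros((400,640),bool); mm[b[1]:b[3],b[0]:b[2]]=m
        print(n,c.round(1),s,onz(f,c[0],c[1],z).round(4),np.median(P[mm],0).round(4),np.ptp(P[mm][:,2]).round(3))
E
```

```text
keys [311.8 189.3] [ 7  7 42] [0.5423 0.0412 0.075 ] [0.5432 0.0406 0.0729] 0.015
keys [337.8 189. ] [ 6  5 27] [ 0.5439 -0.0578  0.075 ] [ 0.544  -0.0585  0.0748] 0.018
keys [285.7 190. ] [12  3 35] [0.5394 0.1407 0.075 ] [0.5396 0.1396 0.0737] 0.017
timer [235.8 206. ] [ 9  7 49] [0.4813 0.3327 0.046 ] [0.4818 0.3329 0.0453] 0.013
green [238.4 238.5] [ 8  8 51] [0.357  0.3191 0.046 ] [0.3555 0.3201 0.0443] 0.011
```

View pics/crop0.png

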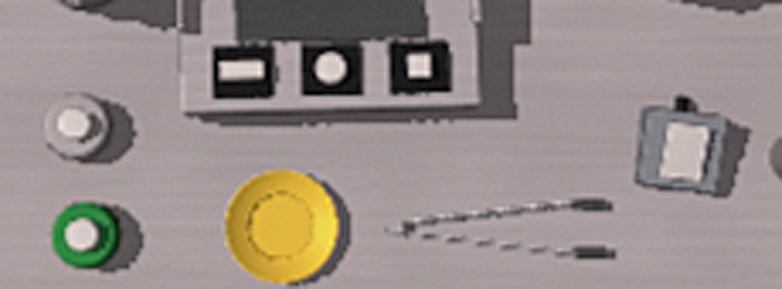

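Run:
```python
from h import *
f=dict(np.load("top0.npz")); im=f["img"]; P=pts(f)
print(im[212,408:424].tolist())
sub=P[200:228,402:430]; print((sub[::2,::2,2]*1000).round().astype(int)); 
b=(404,200,428,226)
i=im[b[1]:b[3],b[0]:b[2]].astype(int)
m=(P[b[1]:b[3],b[0]:b[2],2]>.03)
q=P[b[1]:b[3],b[0]:b[2]][m]; print("box",q.mean(0),np.linalg.lstsq(np.c_[q[:,:2],np.ones(len(q))],q[:,2],rcond=None)[0])
r=cv2.minAreaRect(np.float32(q[:,:2])*1000); print(r)
w=(i.min(2)>165)&m&(i[...,0]>=i[...,2]); q=P[b[1]:b[3],b[0]:b[2]][w]; print("rocker",len(q),q.mean(0),cv2.minAreaRect(np.float32(q[:,:2])*1000),np.linalg.lstsq(np.c_[q[:,:2],np.ones(len(q))],q[:,2],rcond=None)[0])
print(''.join(''.join('#' if x else '.' for x in r)+'\n' for r in w))
```

```text
[[130, 131, 136], [121, 123, 129], [149, 143, 144], [188, 176, 173], [202, 190, 187], [202, 189, 187], [199, 187, 184], [200, 187, 184], [200, 187, 184], [198, 186, 184], [199, 186, 183], [198, 187, 183], [201, 188, 187], [208, 194, 191], [165, 155, 154], [90, 86, 87]]
[[  -4   -2    7   -5   -7    1   15   19    0   -2    0    0   -1    0]
 [   8   28   53   42   38   38   40   29   -4   -6   -4   -4    3   -2]
 [  -7   23   43   42   47   46   41   50   46   46   45   50   43    1]
 [   2   34   47   47   46   63   60   58   56   41   43   46   47    1]
 [  -1   33   38   48   43   57   50   60   57   63   60   41   46   -2]
 [   2   34   43   40   41   61   51   55   55   54   55   40   46    5]
 [  10   37   35   41   50   53   53   43   53   54   54   41   35  -13]
 [   7   37   40   40   47   47   52   48   41   45   30   39   37   -2]
 [   4   35   29   35   41   42   43   38   39   44   33   31   32    3]
 [  14   28   29   27   43   41   43   45   38   39   37   29   -6   -3]
 [  22   31   32   30   37   38   35   41   38   42   27   36    1   -3]
 [  25   31   25   30   26 
[... 510 characters left out ...]
24942016602) [-0.12843602  2.99052614  1.18607628]
........................
........................
........................
........................
........................
........................
........###.............
........#######.###.....
.......############.....
.......############.....
.......############.....
.......############.....
.......###########......
.......###########......
......############......
......############......
......############......
......###########.......
......###########.......
.....############.......
.....############.......
.....############.......
...............##.......
........................
........................
........................
```

```bash
cat >> h.py <<'E'
def to(s,p):
    "tool-axis shift (mm) from measured pose to world p"
    return (Rm(s["tool_rot"]).inv().apply(np.asarray(p)-s["tool_pos"])*1000).round(1)
E
python3 - <<'E'
from h import *
from plant import manip
f=dict(np.load("top0.npz")); im=f["img"]; P=pts(f)
b=(404,200,428,226); i=im[b[1]:b[3],b[0]:b[2]].astype(int); Q=P[b[1]:b[3],b[0]:b[2]]
for n,w in(("box",(Q[...,2]>.022)&(Q[...,2]<.08)),("rocker",(Q[...,2]>.02)&(Q[...,2]<.08)&(i.min(2)>165))):
    q=Q[w]; v,u=np.nonzero(w); g=onz(f,u+b[0],v+b[1],.045)
    print(n,len(q),g.mean(0).round(4),cv2.minAreaRect(np.float32(g[:,:2])*1000),np.linalg.lstsq(np.c_[q[:,:2],np.ones(len(q))],q[:,2],rcond=None)[0])
s=manip.state(); print(Rm(s["tool_rot"]).as_matrix().round(3)); print(to(s,[.45,-.36,.22]))
E
```

```text
box 520 [ 0.4565 -0.359   0.045 ] ((455.8546447753906, -360.9875183105469), (90.13383483886719, 92.85205078125), 87.56035614013672) [ 0.19187396 -0.03520661 -0.05961629]
rocker 178 [ 0.4518 -0.3616  0.045 ] ((451.6027526855469, -361.7333068847656), (44.06455993652344, 64.56880187988281), 77.6905746459961) [ 0.41539321 -0.01437471 -0.14537998]
[[-0.001  0.426 -0.905]
 [ 0.002 -0.905 -0.426]
 [-1.    -0.002 -0.   ]]
[ -21.  -107.1 -253.8]
```

Run:
```python
from h import *
from plant import manip
s=manip.state(); print(to(s,[.47,-.366,.20]),to(s,[.47,-.366,.09]))
```

```text
[  -1.   -93.1 -269.4] [ 109.   -92.9 -269.3]
```

Request:
{"method": "play_rows", "body": {
  "plan": [
    [0,-20,-55,0,1],
    [0,-40,-110,0,1],
    [0,-60,-165,0,1],
    [0,-80,-220,0,1],
    [0,-93,-269,0,1],
    [20,-93,-269,0,1],
    [40,-93,-269,0,1],
    [40,-93,-269,0,1]
  ]
}}

```text
time: 1.1
tool_pos: [0.4674, -0.3662, 0.156]
tool_rot: [-0.152, -0.689, -0.156, 0.692]
contact_force: [-0.3, 0.0, -0.0]
gripper_width: 0.001
```

Run:
```python
from h import *
from plant import manip
s=manip.state(); print(s["time"],s["tool_pos"],s["contact_force"],s["gripper_width"])
f=manip.grab_frame("wrist"); cv2.imwrite("pics/w1.png",f["img"][:,:,::-1]); np.savez("w1.npz",**f); print(f["origin"])
print(to(s,[.47,-.366,.07]))
```

```text
1.1 [ 0.46744219 -0.36619372  0.15601646] [-0.31458587  0.02771261 -0.0372923 ] 0.0007760527061234862
[ 0.52849394 -0.33727997  0.32897127]
[86.   1.4 -2.6]
```

View pics/w1.png

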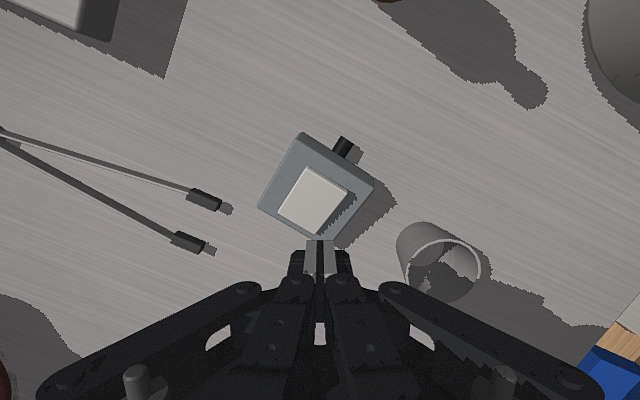

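The wrist view shows the rocker as a white quad at about (312,200). Its raised edge is at upper right, around (327,180), next to the cable (345,148) with the shadow behind it. The cup at (440,265) is clear of the path. I'll refine the press point from this view.

Run:
```python
from h import *
from plant import manip
f=dict(np.load("w1.npz")); im=f["img"]; P=pts(f)
for c,s,m in white(im,260,150,370,240,160):
    if s[2]<200: continue
    v,u=np.nonzero(m); v+=150;u+=260; q=P[v,u]; q=q[(abs(q[:,2]-.05)<.03)]
    co=np.linalg.lstsq(np.c_[q[:,:2],np.ones(len(q))],q[:,2],rcond=None)[0]
    d=ray(f,u,v); o=f["origin"]; n=np.r_[co[:2],-1]; t=-(n@o+co[2])/(d@n); g=o+d*t[:,None]
    print(c,s,co,g.mean(0).round(4),g[:,2].min(),g[:,2].max(),cv2.minAreaRect(np.float32(g[:,:2])*1000))
```

```text
[310.60346284 200.64527027] [  69   67 2368] [ 0.38729695 -0.05251083 -0.14679826] [ 0.454  -0.3604  0.048 ] 0.03565163428363527 0.058642091973598376 ((452.11859130859375, -360.5666809082031), (43.97195053100586, 58.84235382080078), 82.92967987060547)
```

Request:
{"method": "play_rows", "body": {
  "plan": [
    [30,0,-2,0,1],
    [55,0,-2,0,1],
    [78,0,-2,0,1],
    [78,0,-2,0,1],
    [78,0,-2,0,1]
  ]
}}

```text
time: 1.78
tool_pos: [0.472, -0.3671, 0.0834]
tool_rot: [0.155, 0.691, 0.153, -0.69]
contact_force: [0.7, 0.3, 0.3]
gripper_width: 0.004
```

Request:
{"method": "play_rows", "body": {
  "plan": [
    [8,-3,0,0,1],
    [16,-3,0,0,1],
    [20,-3,0,0,1],
    [23,-3,0,0,1],
    [25,-3,0,0,1],
    [27,-3,0,0,1],
    [28,-3,0,0,1],
    [28,-3,0,0,1]
  ]
}}

```text
time: 2.78
tool_pos: [0.4704, -0.3633, 0.0539]
tool_rot: [-0.154, -0.69, -0.154, 0.69]
contact_force: [-0.2, 0.3, 0.4]
gripper_width: -0.002
```

Request:
{"method": "play_rows", "body": {
  "plan": [
    [1,0,0,0,1],
    [2,0,0,0,1],
    [3,0,0,0,1],
    [4,0,0,0,1],
    [4,0,0,0,1]
  ]
}}

```text
time: 3.4
tool_pos: [0.4704, -0.3632, 0.0498]
tool_rot: [-0.154, -0.69, -0.154, 0.69]
contact_force: [0.5, 0.4, -0.0]
gripper_width: 0.001
```

Request:
{"method": "play_rows", "body": {
  "plan": [
    [0.5,0,0,0,1],
    [1,0,0,0,1],
    [1.5,0,0,0,1],
    [1.5,0,0,0,1]
  ]
}}

```text
time: 3.9
tool_pos: [0.4704, -0.3632, 0.0483]
tool_rot: [-0.154, -0.69, -0.154, 0.69]
contact_force: [0.7, -0.3, -0.4]
gripper_width: 0.001
```

Run:
```python
from h import *
from plant import manip
s=manip.state(); print(s["tool_pos"],s["contact_force"],s["ft_torque"])
f=manip.grab_frame("wrist"); cv2.imwrite("pics/w2.png",cv2.resize(f["img"][180:300,230:410,::-1],None,fx=4,fy=4))
```

```text
[ 0.47039021 -0.36322516  0.04833859] [ 0.66605818 -0.34338535 -0.36927946] [-0.00347214  0.00385764 -0.0417144 ]
```

View pics/w2.png

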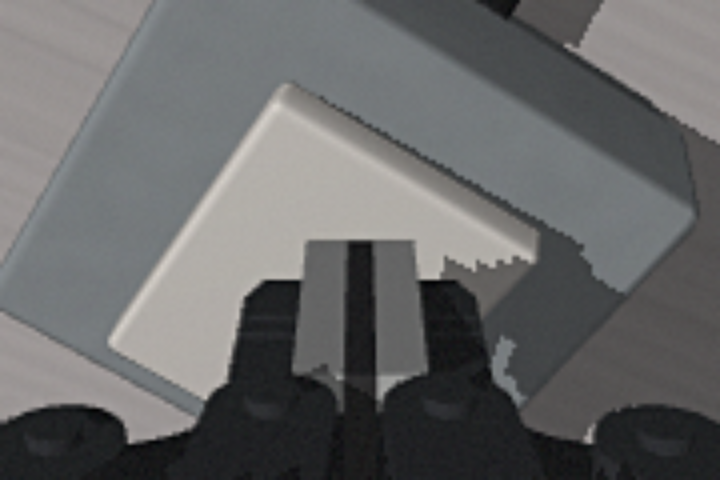

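The crop shows the fingertip at (360,250) over the far half. The rocker's far edge now lies close to the box with only a thin shadow. I'll go on gently until I feel the stop.

Request:
{"method": "play_rows", "body": {
  "plan": [
    [0.5,0,0,0,1],
    [1,0,0,0,1],
    [1.5,0,0,0,1]
  ]
}}

```text
time: 4.32
tool_pos: [0.4704, -0.3633, 0.0469]
tool_rot: [0.154, 0.69, 0.154, -0.69]
contact_force: [-0.2, -0.2, 0.5]
gripper_width: -0.0
```

```bash
cat > rock.py <<'E'
from h import *
from plant import manip
f=manip.grab_frame("wrist"); im=f["img"]; P=pts(f)
i=im.astype(int); m=(i.min(2)>185)&(P[...,2]>.02)&(np.hypot(P[...,0]-.453,P[...,1]+.361)<.04); m[:, :]&=True
q=P[m]; print(len(q),np.linalg.lstsq(np.c_[q[:,:2],np.ones(len(q))],q[:,2],rcond=None)[0])
co=np.linalg.lstsq(np.c_[q[:,:2],np.ones(len(q))],q[:,2],rcond=None)[0]
print("plane z at press",co@[.4705,-.363,1],"at centre",co@[.4535,-.3605,1],np.std(q[:,2]-np.c_[q[:,:2],np.ones(len(q))]@co))
E
python3 rock.py
```

```text
123 [ 0.38803325 -0.06825051 -0.15300985]
plane z at press 0.05433473016348728 at centre 0.04756753872316927 0.0005293607382865526
```

```bash
cat > tip.py <<'E'
from h import *
from plant import manip
s=manip.state(); f=manip.grab_frame("wrist"); im=f["img"]; P=pts(f); np.savez("w3.npz",**f)
p=Rm(f["rotation"]).inv().apply(s["tool_pos"]-f["origin"]); print("tcp px",f["cx"]+f["fx"]*p[0]/-p[2],f["cy"]+f["fy"]*p[1]/p[2],"depth",-p[2])
for v in range(228,262,3): print(v,im[v,[300,314,326]].tolist(),P[v,[300,314,326]].round(3).tolist())
E
python3 tip.py
```

```text
tcp px 321.88446229299234 232.80531567492025 depth 0.18484584792597067
228 [[178, 174, 169], [178, 173, 169], [178, 175, 170]] [[0.47, -0.349, 0.054], [0.474, -0.356, 0.055], [0.478, -0.362, 0.057]]
231 [[178, 176, 170], [178, 174, 170], [177, 175, 169]] [[0.468, -0.35, 0.053], [0.472, -0.357, 0.055], [0.476, -0.363, 0.057]]
234 [[175, 171, 166], [177, 174, 169], [176, 174, 168]] [[0.466, -0.351, 0.052], [0.47, -0.358, 0.054], [0.474, -0.364, 0.056]]
237 [[178, 174, 170], [177, 173, 168], [177, 176, 169]] [[0.464, -0.352, 0.051], [0.468, -0.359, 0.053], [0.531, -0.333, 0.22]]
240 [[177, 175, 170], [94, 95, 93], [92, 90, 91]] [[0.462, -0.353, 0.051], [0.478, -0.355, 0.082], [0.479, -0.361, 0.08]]
243 [[177, 174, 168], [100, 101, 100], [102, 101, 101]] [[0.46, -0.353, 0.051], [0.477, -0.355, 0.085], [0.48, -0.361, 0.085]]
246 [[177, 174, 168], [104, 103, 102], [103, 103, 102]] [[0.458, -0.354, 0.049], [0.477, -0.356, 0.088], [0.48, -0.36, 0.089]]
249 [[190, 186, 180], [102, 102, 103], [101, 100, 101]] [[0.455, -0.355, 0.047], [0.478, -0.355, 0.093], [0.48, -0.361, 0.092]]
252 [[32, 34, 37], [101, 101, 103], [100, 99, 99]] [[0.471, -0.351, 0.086], [0.477, -0.356, 0.095], [0.48, -0.361, 0.095]]
255 [[29, 31, 32], [104, 103, 103], [100, 101, 101]] [[0.471, -0.351, 0.09], [0.478, -0.356, 0.099], [0.48, -0.36, 0.099]]
258 [[31, 31, 33], [104, 104, 104], [100, 101, 101]] [[0.471, -0.351, 0.093], [0.478, -0.356, 0.102], [0.48, -0.36, 0.102]]
261 [[27, 30, 30], [105, 103, 103], [101, 101, 101]] [[0.471, -0.352, 0.096], [0.478, -0.356, 0.104], [0.48, -0.36, 0.105]]
```

Request:
{"method": "play_rows", "body": {
  "plan": [
    [1,0,0,0,1],
    [2,0,0,0,1],
    [3,0,0,0,1],
    [4,0,0,0,1],
    [5,0,0,0,1],
    [6,0,0,0,1]
  ]
}}

```text
time: 5.18
tool_pos: [0.4704, -0.3632, 0.0408]
tool_rot: [-0.154, -0.69, -0.154, 0.69]
contact_force: [-0.6, -0.4, 0.2]
gripper_width: 0.003
```

```bash
python3 tip.py; python3 rock.py; python3 -c "
from plant import manip;import cv2
f=manip.grab_frame('scene');cv2.imwrite('pics/s2.png',cv2.resize(f['img'][130:240,150:300,::-1],None,fx=5,fy=5))"
```

```text
tcp px 321.88931545524633 232.78706115168512 depth 0.18481810671641655
228 [[178, 174, 168], [179, 175, 169], [180, 177, 172]] [[0.473, -0.349, 0.056], [0.477, -0.355, 0.056], [0.48, -0.361, 0.058]]
231 [[179, 175, 169], [177, 174, 169], [178, 174, 169]] [[0.471, -0.349, 0.053], [0.475, -0.356, 0.056], [0.478, -0.362, 0.057]]
234 [[177, 174, 168], [178, 174, 170], [177, 174, 168]] [[0.469, -0.35, 0.053], [0.473, -0.357, 0.054], [0.476, -0.363, 0.055]]
237 [[178, 172, 169], [177, 175, 170], [178, 174, 169]] [[0.467, -0.351, 0.053], [0.471, -0.358, 0.054], [0.474, -0.364, 0.055]]
240 [[176, 172, 168], [92, 92, 92], [93, 92, 91]] [[0.465, -0.352, 0.051], [0.478, -0.355, 0.076], [0.48, -0.361, 0.075]]
243 [[180, 175, 171], [102, 102, 103], [100, 100, 100]] [[0.463, -0.353, 0.051], [0.478, -0.355, 0.08], [0.48, -0.361, 0.078]]
246 [[178, 175, 170], [101, 100, 100], [101, 102, 102]] [[0.461, -0.354, 0.05], [0.477, -0.356, 0.082], [0.48, -0.361, 0.083]]
249 [[190, 186, 179], [102, 103, 104], [101, 100, 100]] [[0.458, -0.355, 0.049], [0.478, -0.356, 0.086], [0.48, -0.36, 0.087]]
252 [[32, 36, 37], [102, 101, 103], [100, 101, 102]] [[0.471, -0.351, 0.081], [0.478, -0.356, 0.089], [0.48, -0.36, 0.089]]
255 [[34, 35, 36], [102, 102, 102], [102, 101, 102]] [[0.471, -0.351, 0.083], [0.478, -0.356, 0.093], [0.48, -0.36, 0.093]]
258 [[31, 34, 34], [100, 100, 100], [102, 103, 102]] [[0.471, -0.351, 0.087], [0.478, -0.356, 0.096], [0.48, -0.36, 0.096]]
261 [[30, 30, 33], [103, 103, 102], [99, 99, 98]] [[0.471, -0.352, 0.09], [0.478, -0.356, 0.099], [0.48, -0.36, 0.099]]
136 [ 0.38919575 -0.05129819 -0.14779749]
plane z at press 0.053940355459839356 at centre 0.04719578230568616 0.0005817883742395985
```

View pics/s2.png

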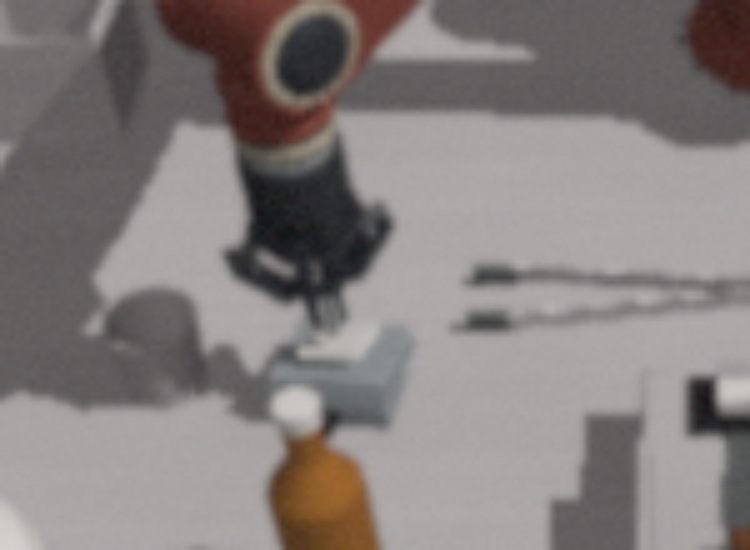

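The tip is visibly about 33 mm higher than the reported TCP. Two things agree on this: the depth of the fingertips, and the lack of any force. The rocker is still up, so I'll carry on down and rely on contact force.

Request:
{"method": "play_rows", "body": {
  "plan": [
    [3,0,0,0,1],
    [6,0,0,0,1],
    [9,0,0,0,1],
    [11,0,0,0,1],
    [12,0,0,0,1],
    [13,0,0,0,1]
  ]
}}

```text
time: 6.08
tool_pos: [0.4705, -0.3633, 0.0279]
tool_rot: [0.154, 0.69, 0.154, -0.69]
contact_force: [0.1, -0.6, 0.0]
gripper_width: 0.004
```

```bash
python3 tip.py | sed -n '1p;4,7p'; python3 rock.py
```

```text
tcp px 321.88136029671523 232.79474772601472 depth 0.18482674582760428
234 [[179, 177, 171], [177, 174, 169], [175, 171, 165]] [[0.474, -0.349, 0.055], [0.479, -0.355, 0.058], [0.481, -0.36, 0.058]]
237 [[178, 175, 168], [181, 177, 173], [184, 180, 174]] [[0.473, -0.349, 0.055], [0.477, -0.356, 0.057], [0.479, -0.361, 0.057]]
240 [[179, 175, 170], [75, 74, 73], [92, 92, 92]] [[0.472, -0.35, 0.055], [0.477, -0.356, 0.062], [0.48, -0.361, 0.063]]
243 [[179, 175, 170], [99, 101, 101], [101, 102, 101]] [[0.469, -0.351, 0.053], [0.477, -0.356, 0.065], [0.48, -0.361, 0.067]]
154 [ 0.38524501 -0.07133157 -0.15273454]
plane z at press 0.05441659295608306 at centre 0.04768909890759934 0.0005438392428043014
```

Request:
{"method": "play_rows", "body": {
  "plan": [
    [1,0,0,0,1],
    [2,0,0,0,1],
    [3,0,0,0,1],
    [4,0,0,0,1],
    [5,0,0,0,1],
    [6,0,0,0,1],
    [7,0,0,0,1]
  ]
}}

```text
time: 7.05
tool_pos: [0.4706, -0.3634, 0.021]
tool_rot: [0.154, 0.69, 0.154, -0.69]
contact_force: [1.5, -0.3, 3.2]
gripper_width: 0.0
```

```bash
python3 tip.py | sed -n '1p;4,7p'; python3 rock.py
```

```text
tcp px 321.8649504416294 232.77182060286054 depth 0.1848466012440303
234 [[188, 183, 179], [188, 185, 180], [187, 182, 177]] [[0.476, -0.348, 0.052], [0.479, -0.355, 0.051], [0.482, -0.36, 0.053]]
237 [[188, 184, 178], [189, 183, 179], [186, 184, 177]] [[0.474, -0.349, 0.051], [0.478, -0.356, 0.052], [0.48, -0.361, 0.052]]
240 [[186, 182, 177], [94, 94, 94], [93, 94, 92]] [[0.472, -0.35, 0.05], [0.477, -0.356, 0.055], [0.48, -0.361, 0.057]]
243 [[188, 184, 178], [101, 101, 101], [100, 101, 101]] [[0.471, -0.351, 0.05], [0.478, -0.355, 0.06], [0.481, -0.361, 0.061]]
286 [ 0.16458495 -0.08057003 -0.05568595]
plane z at press 0.050998189629340884 at centre 0.04799882043395999 0.0006315715412356508
```

Contact is at TCP z≈0.024 and the rocker is turning: its slope has gone from 0.39 to about 0.18. I'll press a little more, up to the stop.

Request:
{"method": "play_rows", "body": {
  "plan": [
    [0.5,0,0,0,1],
    [1,0,0,0,1],
    [1.5,0,0,0,1],
    [2,0,0,0,1],
    [2.5,0,0,0,1]
  ]
}}

```text
time: 7.78
tool_pos: [0.4706, -0.3633, 0.0185]
tool_rot: [0.154, 0.69, 0.154, -0.69]
contact_force: [0.4, 0.7, 3.4]
gripper_width: 0.002
```

```bash
python3 rock.py
```

```text
349 [ 0.08499968 -0.03505325 -0.00403971]
plane z at press 0.04867697077106188 at centre 0.04714434309331468 0.0006350298675197527
```

Rocker slope is now about 0.09, so the joint is at about 0.3 rad and on. I'll lift off and travel to the round key.

Request:
{"method": "play_rows", "body": {
  "plan": [
    [-30,0,0,0,1],
    [-80,0,0,0,1],
    [-90,-50,-35,0,1],
    [-90,-92,-65,0,1],
    [-90,-140,-99,0,1],
    [-90,-188,-133,0,1],
    [-90,-236,-167,0,1],
    [-90,-284,-201,0,1]
  ]
}}

```text
time: 8.82
tool_pos: [0.5301, -0.0188, 0.1073]
tool_rot: [-0.154, -0.689, -0.154, 0.691]
contact_force: [0.8, -0.8, -0.9]
gripper_width: 0.001
```

Request:
{"method": "play_rows", "body": {
  "plan": [
    [0,-40,-28,0,1],
    [0,-51,-36,0,1],
    [0,-51,-36,0,1],
    [0,-51,-36,0,1]
  ]
}}

```text
time: 9.32
tool_pos: [0.5418, 0.0395, 0.1079]
tool_rot: [-0.154, -0.69, -0.154, 0.691]
contact_force: [-0.6, -0.4, -0.5]
gripper_width: 0.0
```

Run:
```python
from h import *
from plant import manip
s=manip.state(); f=manip.grab_frame("wrist"); im=f["img"]; P=pts(f); np.savez("w4.npz",**f); cv2.imwrite("pics/w4.png",im[:,:,::-1])
print(s["time"],s["tool_pos"])
for c,t,m in white(im,0,0,640,250,165):
    if t[2]<150: continue
    p=onz(f,c[0],c[1],.075); v,u=np.nonzero(m); print(c.round(),t,p.round(4),np.median(P[v,u],0).round(4),to(s,[p[0],p[1],s["tool_pos"][2]]))
```

```text
9.325 [0.54178308 0.03948455 0.10791787]
[248. 136.] [  640   250 62082] [0.5716 0.1073 0.075 ] [0.5577 0.1732 0.0534] [ -0.1 -48.7 -55.7]
[355.  17.] [ 136   53 3613] [0.6639 0.075  0.075 ] [0.6658 0.072  0.0641] [  -0.2   19.7 -125.6]
[608. 203.] [  88  138 6429] [ 0.6361 -0.1396  0.075 ] [ 0.6423 -0.2132 -0.0007] [ -0.  202.2  -9.4]
[183. 154.] [  73   52 1954] [0.542  0.1431 0.075 ] [0.5418 0.1432 0.0741] [ -0.1 -93.7 -44.2]
[318. 209.] [  46   47 1640] [0.5455 0.0442 0.075 ] [0.5452 0.044  0.0732] [-0.  -2.6 -5.4]
[433. 245.] [ 35  15 253] [ 0.5566 -0.0442  0.075 ] [ 0.5563 -0.0444  0.0724] [ 0.  82.  22.1]
```

View pics/w4.png

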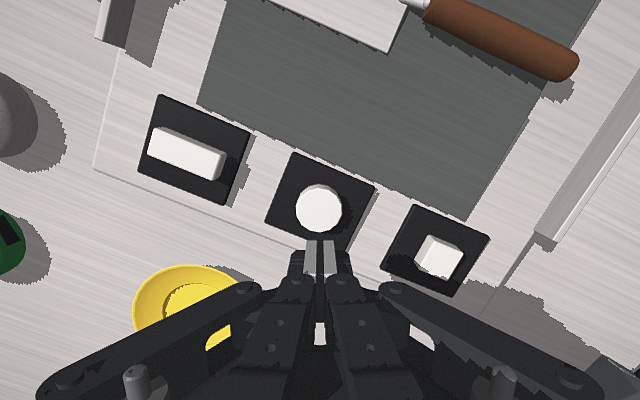

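The view shows bar (183,154), round (320,209) and square (438,255). The yellow saucer is at (190,300) in front of the strip. The round key is about 3 mm from the point under the tip.

Request:
{"method": "play_rows", "body": {
  "plan": [
    [20,-2,-3,0,1],
    [45,-2,-3,0,1],
    [58,-2,-3,0,1],
    [63,-2,-3,0,1],
    [66,-2,-3,0,1],
    [69,-2,-3,0,1],
    [71,-2,-3,0,1],
    [72,-2,-3,0,1]
  ]
}}

```text
time: 10.38
tool_pos: [0.5446, 0.0438, 0.0369]
tool_rot: [0.154, 0.69, 0.154, -0.69]
contact_force: [-1.0, -0.5, 2.1]
gripper_width: 0.003
```

Request:
{"method": "play_rows", "body": {
  "plan": [
    [0.5,0,0,0,1],
    [1,0,0,0,1],
    [1.5,0,0,0,1],
    [2,0,0,0,1]
  ]
}}

```text
time: 10.88
tool_pos: [0.5446, 0.0438, 0.0356]
tool_rot: [0.154, 0.69, 0.154, -0.69]
contact_force: [-3.4, -1.5, 9.0]
gripper_width: -0.0
```

```bash
cat > key.py <<'E'
from h import *
from plant import manip
import sys
x,y,r=map(float,sys.argv[1:4]); s=manip.state(); f=manip.grab_frame("wrist"); im=f["img"]; P=pts(f)
print(s["time"],s["tool_pos"],s["contact_force"])
m=(im.min(2)>140)&(np.hypot(P[...,0]-x,P[...,1]-y)<r)
print("n",m.sum(),"z pct",np.percentile(P[m][:,2],[10,50,90]).round(4),"xy",np.median(P[m],0)[:2].round(4))
E
python3 key.py .544 .0425 .017
```

```text
10.875 [0.54463921 0.04377146 0.03557106] [-3.43800096 -1.48387261  9.02671309]
n 1843 z pct [0.0652 0.0667 0.0989] xy [0.5537 0.0473]
```

Round key bottomed: 9 N at the stop, and its top is at 0.067, which is 8 mm lower. Next is the bar key.

Request:
{"method": "play_rows", "body": {
  "plan": [
    [-25,0,0,0,1],
    [-50,0,0,0,1],
    [-50,-45,-19,0,1],
    [-50,-90,-38,0,1],
    [-50,-90,-38,0,1],
    [-50,-90,-38,0,1],
    [-50,-90,-38,0,1]
  ]
}}

```text
time: 11.8
tool_pos: [0.5401, 0.1405, 0.0841]
tool_rot: [-0.154, -0.69, -0.154, 0.69]
contact_force: [0.4, -0.6, 0.3]
gripper_width: 0.0
```

Run:
```python
from h import *
from plant import manip
s=manip.state(); f=manip.grab_frame("wrist"); im=f["img"]; P=pts(f)
print(s["time"],s["tool_pos"],s["contact_force"])
m=(im.min(2)>140)&(np.hypot(P[...,0]-.541,P[...,1]-.142)<.028)&(abs(P[...,2]-.075)<.004)
print(m.sum(),P[m].mean(0),cv2.minAreaRect(np.float32(P[m][:,:2])*1000))
m=(im.min(2)>140)&(np.hypot(P[...,0]-.544,P[...,1]-.0425)<.017)&(P[...,2]<.09); print("round z",np.percentile(P[m][:,2],[10,50,90]) if m.any() else None)
```

```text
11.8 [0.54011429 0.14054185 0.08406562] [ 0.44210944 -0.60264878  0.3289036 ]
2083 [0.54192791 0.14390376 0.07405345] ((541.371337890625, 143.36215209960938), (19.63184356689453, 47.24837875366211), 1.2841194868087769)
round z [0.06505827 0.06605455 0.06690911]
```

Request:
{"method": "play_rows", "body": {
  "plan": [
    [20,-2,-2,0,1],
    [35,-2,-2,0,1],
    [40,-2,-2,0,1],
    [43,-2,-2,0,1],
    [45,-2,-2,0,1],
    [47,-2,-2,0,1],
    [48,-2,-2,0,1],
    [49,-2,-2,0,1]
  ]
}}

```text
time: 12.85
tool_pos: [0.5415, 0.1442, 0.0357]
tool_rot: [0.154, 0.69, 0.154, -0.69]
contact_force: [-1.4, -0.3, 3.1]
gripper_width: 0.004
```

```bash
python3 key.py .541 .143 .022
```

```text
12.85 [0.54148978 0.1441869  0.03569089] [-1.39858163 -0.27924011  3.10471561]
n 880 z pct [0.0651 0.0662 0.0675] xy [0.5465 0.1577]
```

Request:
{"method": "play_rows", "body": {
  "plan": [
    [0.8,0,0,0,1],
    [-30,0,0,0,1],
    [-70,0,0,0,1],
    [-70,-50,-7,0,1],
    [-70,-100,-13,0,1],
    [-70,-150,-20,0,1],
    [-70,-197,-26,0,1],
    [-70,-197,-26,0,1]
  ]
}}

```text
time: 13.9
tool_pos: [0.4797, 0.336, 0.105]
tool_rot: [0.155, 0.69, 0.156, -0.69]
contact_force: [1.1, -0.7, 0.2]
gripper_width: -0.001
```

Request:
{"method": "play_rows", "body": {
  "plan": [
    [0,0,0,0,1],
    [0,0,0,0,1]
  ]
}}

```text
time: 14.15
tool_pos: [0.4812, 0.3324, 0.1052]
tool_rot: [-0.154, -0.69, -0.154, 0.69]
contact_force: [1.1, 1.0, 0.1]
gripper_width: 0.001
```

Run:
```python
from h import *
from plant import manip
s=manip.state(); f=manip.grab_frame("wrist"); im=f["img"]; P=pts(f); cv2.imwrite("pics/w5.png",im[:,:,::-1])
print(s["time"],s["tool_pos"],s["contact_force"])
m=(im.min(2)>140)&(np.hypot(P[...,0]-.4815,P[...,1]-.333)<.03)&(abs(P[...,2]-.046)<.005)
print(m.sum(),P[m].mean(0),cv2.minAreaRect(np.float32(P[m][:,:2])*1000))
m=(im.min(2)>140)&(np.hypot(P[...,0]-.541,P[...,1]-.143)<.022); print("bar z",np.percentile(P[m][:,2],[10,50,90]) if m.any() else None)
```

```text
14.15 [0.48122676 0.33242082 0.10518134] [1.12681649 1.01012754 0.14853637]
1390 [0.48350779 0.33342871 0.04483495] ((483.0589294433594, 333.10772705078125), (33.76346206665039, 34.02381134033203), 6.439458847045898)
bar z [0.06526899 0.06608241 0.06686806]
```

View pics/w5.png

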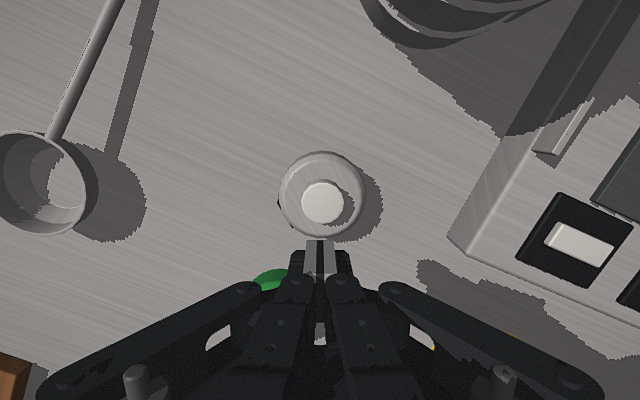

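Steel timer at (322,195) with its white plunger at (322,203), about 2 mm from the aim point. The green one is at (272,281) and isn't meant. The bar key stays down. Tapping the timer plunger now.

Request:
{"method": "play_rows", "body": {
  "plan": [
    [40,0,-2,0,1],
    [75,0,-2,0,1],
    [86,0,-2,0,1],
    [89,0,-2,0,1],
    [91,0,-2,0,1],
    [93,0,-2,0,1],
    [95,0,-2,0,1],
    [96,0,-2,0,1]
  ]
}}

```text
time: 15.2
tool_pos: [0.4838, 0.3349, 0.0105]
tool_rot: [0.154, 0.691, 0.154, -0.689]
contact_force: [2.4, 0.6, 3.1]
gripper_width: 0.002
```

Request:
{"method": "play_rows", "body": {
  "plan": [
    [0.7,0,0,0,1],
    [1.4,0,0,0,1],
    [2,0,0,0,1],
    [2,0,0,0,1]
  ]
}}

```text
time: 15.7
tool_pos: [0.4825, 0.3344, 0.0073]
tool_rot: [-0.154, -0.69, -0.154, 0.69]
contact_force: [2.2, 1.1, 1.8]
gripper_width: -0.0
```

```bash
python3 key.py .4828 .333 .017
```

```text
15.7 [0.48253481 0.3343736  0.00731621] [2.16245916 1.0971765  1.77753131]
n 1009 z pct [0.0367 0.0376 0.0386] xy [0.4929 0.3379]
```

Request:
{"method": "play_rows", "body": {
  "plan": [
    [0.7,0,0,0,1],
    [0.7,0,0,0,1],
    [-15,0,0,0,1],
    [-50,0,0,0,1],
    [-110,0,0,0,1],
    [-150,0,0,0,1],
    [-150,0,0,0,1]
  ]
}}

```text
time: 16.62
tool_pos: [0.4846, 0.3354, 0.1629]
tool_rot: [0.154, 0.693, 0.155, -0.687]
contact_force: [0.1, 0.3, -0.6]
gripper_width: -0.008
```

Run:
```python
from h import *
from plant import manip
s=manip.state(); print(s["time"],s["tool_pos"],s["contact_force"])
f=manip.grab_frame("wrist"); im=f["img"]; P=pts(f)
for n,x,y,r in(("timer",.483,.333,.014),("bar",.541,.143,.015),):
    m=(im.min(2)>140)&(np.hypot(P[...,0]-x,P[...,1]-y)<r); print(n,m.sum(),np.median(P[m],0) if m.any() else None)
g=manip.grab_frame("top"); im=g["img"]; cv2.imwrite("pics/top9.png",im[:,:,::-1]); P=pts(g)
for n,x,y,r in(("round",.544,.0425,.012),("square",.545,-.058,.009),("bar",.541,.143,.009),("rock far",.474,-.364,.008),("rock near",.436,-.358,.008)):
    m=np.hypot(P[...,0]-x,P[...,1]-y)<r; print(n,m.sum(),np.median(P[m][:,2]).round(4) if m.any() else None)
d=cv2.absdiff(im,dict(np.load("top0.npz"))["img"]).max(2)[90:250,130:500]>40
n,l,st,c=cv2.connectedComponentsWithStats(d.astype(np.uint8)); print([(a[0]+130,a[1]+90,*a[2:]) for a in st[1:].tolist() if a[4]>5])
```

```text
16.625 [0.48455349 0.33539069 0.16293606] [ 0.07529247  0.30099689 -0.60683541]
timer 619 [0.48376462 0.33365073 0.03715245]
bar 553 [0.54123925 0.14319005 0.06606241]
round 32 0.0655
square 18 0.0739
bar 18 0.0658
rock far 14 0.0502
rock near 13 0.0452
[(181, 166, 74, 84, 3425), (285, 187, 6, 1, 6), (281, 192, 12, 2, 22), (422, 208, 4, 5, 8), (281, 212, 107, 38, 2065), (421, 218, 3, 6, 10)]
```

View pics/top9.png

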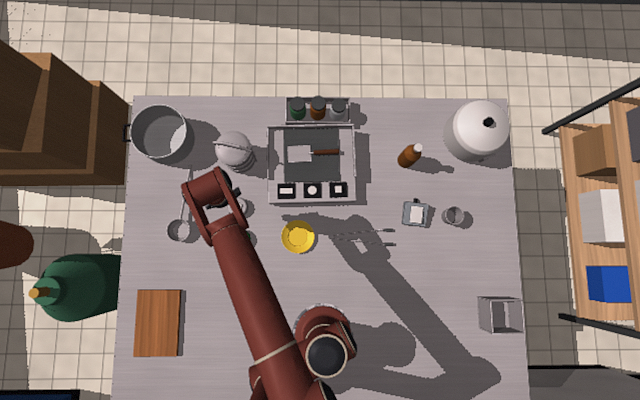

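The final view shows nothing displaced: saucer (298,237), tongs (365,235) and cup (453,215) are where they were, and only shadows changed. Handing in.

```bash
python3 -c "
from plant import manip
print(manip.job_done(), manip.state()['time'])"
```

```text
the job is handed in; nothing more can be done
the job is handed in; nothing more can be done
```

I tapped the fan rocker, the round key, the bar key and the steel timer's plunger, in that order, and handed the job in at about 16.7 s. The hand-in gives no verdict, so the results below are my own measurements.

| Item | Last check |
|---|---|
| Fan rocker | Slope went from 0.39 to about 0.09, so the joint is at about 0.3 rad (on from 0.22). A coarser look from the top camera at the end gave about 0.13, roughly 0.27 rad, also on. |
| Round key | Top at about 66 mm, 8 mm down. It met the stop at 9 N. |
| Bar key | Top at about 66 mm, 8 mm down. |
| Square key | Top at 74 mm, untouched. |
| Timer plunger | Top at about 37 mm, about 8 mm down. |
| Timer body | Still standing; moved less than 0.5 mm by measurement. |
| Bystanders | Nothing displaced in the final top picture. The ladle and tiffin are close to the arm there, so I could check them less well. |

**Disagreement:** with the gripper shut, the real fingertip sat about 31–33 mm above the reported TCP. My first descents on the rocker therefore touched nothing. I saw this in the wrist depth picture and the missing contact force, and then used the measured offset for every tap.

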